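Refit the purge knob of a tyre-inflator control box and hold it pressed

ROBOT

A 6-joint arm with a two-finger parallel gripper is mounted at the origin on the work surface. World frame = base frame: x ahead of the robot, y to its left, z up, the work surface at z = 0. Lengths are in m, angles in rad, forces in N, time in s.
With the tool pointing down it reaches from about 0.3 to 0.75 m from the base axis. Payload 8.5 kg.
Tool frame: the origin (TCP) lies midway between the tips of the shut fingers; the grasp point (between the pads) lies 19 mm behind it; z points along the fingers, y is the line along which they close (so a half turn about z gives the same grasp; the last joint's range is limited). The gripper opens to 85 mm and grips with 20 to 120 N. Pads are 22 mm wide; open, the fingers measure 114 mm over their backs; the gripper's body (76 mm by 85 mm) begins 54 mm behind the grasp point. The pads swing forward as they close: fully open they stand 13 mm farther back than shut.
Start: joints at [-1.419, 0.381, 1.297, -0, 1.464, -0.215], TCP at [0.197, -0.513, 0.231] pointing down, gripper open.
Joint ranges: [-3.11, 3.11], [-0.89, 2.33], [0.22, 2.48], [-1.42, 4.56], [0.17, 2.85], [-2.88, 2.88]. Speed limits (rad/s): [2.39, 2.39, 3.14, 3.14, 3.14, 3.14].

INTERFACE

Orientations are given as a unit quaternion [w, x, y, z].
In Python, from rig import status, camera, r, look_for, pinpoint gives the robot as it stands. The module is installed in compiled form; this text tells all that it offers.
- The arm moves only by the shell command python3 -m inch 'ROWS' [OPENING]. ROWS is JSON, a list of rows, each an object of numbers: "tx", "ty", "tz": the shift along the tool's x, y, z in cm; "rx", "ry", "rz": the turn, a rotation vector about the tool's x, y, z in degrees. A call has exactly 8 rows; each row is the pose to reach, as a shift and turn from the pose commanded when the call began, along the tool's axes at that moment; what a row does not reach only later rows make up. A row lasts 1/12 s, in which the tool goes at most 41.7 mm and 7.16 degrees, less where a joint would pass 70% of its speed; a pose out of reach is approached as far as the arm can. A call with a gripper value outside its range is refused whole. OPENING is the opening, from 0 (shut) to 1 (fully open), set as the call begins (- or left out, the last holds). The fingers move at their own pace and stop on an object; the grip force is fixed at half the most. Time passes only in rows, so rows that repeat a pose let the fingers close, or fill a call up. It gives the time, the measured TCP pose, the force, the opening and the grip force at its end, in the units of the state.
- status.read_state(): the state, without advancing time (a new reading comes with each control period).
- camera(name): name is "scene" or "top"; returns a dict with "img" (400x640x3 uint8, red, green, blue), "z_map" (400x640 float32, m along the optical axis (not along the pixel's ray), 0 where there is no reading), "fx", "fy", "cx", "cy" (pixels), "world_to_cam" (4x4, takes a point from world to camera coordinates). Camera axes: x right, y up, looking along -z (the intrinsics and any distortion apply to the point x, -y, -z); pixel columns grow to the right and rows downward; lengths in m; the calibration is good to about 2 mm. A picture is of the moment at which its call begins.
- r.close_job(): hands the job in; it is judged then, once.
Trained networks look in a picture, given as the dict that the camera call returned (one of the last four; its "shot" number tells which), for a name from the list of things; names that differ only in an ending like _2 or _b are one class to them, and where a whole thing is asked for, a point or a joint stands for the part that bears it (a point fixed in the world has none). Each returns a list of dicts, best first, with "p" (0 to 1); they miss things now and then, are a little off and sometimes report something else, mostly with a low value. They report only what shows in the picture. A call takes as long as a camera call. They do not tell look-alikes from the thing itself.
- look_for(picture, thing): "box" ([left, top, right, bottom] in pixels, round what is visible of it).
- pinpoint(picture, thing): "centre" ([column, row] in pixels: a listed point, or the origin of a listed thing).
The state is a dict: "t": time; "q": joint angles; "qd": joint speeds; "effort": joint torques, N m; "tool_pos": TCP position; "orientation": TCP orientation; "contact_force": force on the tool from outside, world axes, zero at the start; "ft_torque": the same for the moment, N m; "gripper_width": finger opening in m; "gripper_force": force on a finger pad.
Only numpy, scipy, OpenCV 4.12 (cv2) and the standard library are available. Lean on these libraries where they do the work, as an engineer would, in place of code of your own. Each camera call takes 0.05 s, during which the arm holds its last target. There are 200 camera calls.

TASK

The knob of the blue tyre-inflator control box has come off. First swing the orange lever of the lock collar clockwise until it points at the green mark on the panel; then take the black knob from the brick-red mat, turn it so that its white pointer is on the same side as the flat of the D-shaft, push it fully home on the shaft and press shaft and knob down together against the spring as far as they go. Finish while still holding the knob pressed in (do not let go), and leave the other things on the bench where they are.

Things in the scene. Friction and masses are not known exactly. Their poses are not given: they have to be found in the camera images.
- unit: blue control box fixed to the bench, 220 deep x 180 wide, aluminium panel top 80 above the bench. Origin under its centre, on the shaft axis. On the panel near the edge a green mark shows the lever's locked direction (-x of the box), a short black mark its fully open one; a small gauge and two lamps stand at the +x side, up to 16 tall
- shaft_seat (a point): centre of the top of a steel flange (32 dia, 34 above the panel): the knob's seat, also on the collar's axis. z points up along the brass D-shaft that rises 22 above this point: 16 dia, one flat 4 from the axis, the top 4 tapered by 1.6 all round. x points out through the flat (red tick on the flange on that side). Flange and shaft sink together when pressed
- spindle (a joint): how far shaft and flange are pushed down into the box, m: 0 at rest, 0.008 at the stop. Spring return: about 4 N to start it, about 10.5 N at the stop. The shaft cannot turn
- collar (a joint): turn of the lock collar about the shaft axis, rad: grows clockwise seen from above; starts between 0 and 0.6, locked (lever at the green mark, pointing along -x of shaft_seat) at 1.2, stops at 0 and 1.6. Stiff hinge: stays where it is left; about 1.5 N sideways on the lever moves it
- lever_grip (a point): orange lever of the collar: a bar 10 thick (tangentially), standing 2 to 22 above the panel, reaching radially from 30 to 74 from the shaft axis, white line on top. The point is 56 from the axis, 12 above the panel (half-way up the bar). x points radially outward along the lever, z up
- knob_center (a point): black knob, upright and loose on the brick-red mat (4 thick): 42 dia, 44 tall, 40 to 85 g; the point is its centre, 22 above its underside. Grip round the upper 20. Below, a D bore 24 deep, 0.8 clearance all round. x points to the bore's flat, along the white line from the middle of the top over the rim and down the side. Home, the underside rests on the flange: point 22 above shaft_seat, x axes agree
- knob_pointer (a point): outer end of the white pointer line on the top face of the knob, 20 from the knob's axis, 44 above its underside
- socket_mid (a point): chrome deep socket standing on the brick-red mat, 26 dia x 50 tall; the point is its centre. Bystander
- nut_mid (a point): brass ring nut lying on the brick-red mat, 32 dia x 12; the point is its centre. Bystander
- screwdriver_grip (a point): red-handled screwdriver lying on the bench beyond the work; point in the middle of its handle. Bystander
- wrench_grip (a point): steel wrench lying on the bench beyond the work; point in the middle of its handle. Bystander
- spray_mid (a point): spray can standing on the bench, 56 dia x 170 tall; the point is its centre. Bystander
- jar_mid (a point): low jar with a black cap, 68 dia x 75 tall; the point is its centre. Bystander
- mug_mid (a point): blue mug, 80 dia x 90 tall; the point is its centre. Bystander
Mind the look-alikes: they are no part of the job. Of the things that look like the part that bears knob_center, the smallest one is meant.

How it is judged:
By the outcome, as a careful person would: the job done as asked, in the order asked, and still so for the second after the job is handed in, while the arm keeps its last pose, push and grip.
It also fails if it takes over 61 s, if anything falls off the work surface, if the arm or the gripper's body presses on something with over 40 N, if the wrist force passes 120 N, or if a joint passes its speed limit or range.

## Working session

There is one attempt and no reset: what is moved stays moved. The work goes in short steps, Python scripts to look and compute and a shell command to move; the robot and the scene stay as the last step left them, time stands still between calls to the robot, and variables do not carry over. Pictures are saved under pics/ and viewed, at most 10 in all, crops included, and the job is handed in when it is done.

```bash
mkdir -p pics
cat > h.py <<'E'
import numpy as np, cv2
from rig import status, camera, r, look_for, pinpoint
def ray(c,px,z):
    "world point at pixel px on plane world z"
    M=np.linalg.inv(c["world_to_cam"]); u,v=px
    d=M[:3,:3]@np.array([(u-c["cx"])/c["fx"],-(v-c["cy"])/c["fy"],-1.]); o=M[:3,3]
    return o+d*(z-o[2])/d[2]
def cloud(c):
    v,u=np.mgrid[0:400,0:640]; z=c["z_map"]
    P=np.stack([(u-c["cx"])/c["fx"]*z,-(v-c["cy"])/c["fy"]*z,-z],-1)
    M=np.linalg.inv(c["world_to_cam"]); W=P@M[:3,:3].T+M[:3,3]; W[z<=0]=np.nan
    return W
def save(img,n,k=1):
    cv2.imwrite("pics/"+n,cv2.resize(img[...,::-1],None,fx=k,fy=k,interpolation=cv2.INTER_CUBIC))
E
python3 - <<'E'
from h import *
print(status.read_state())
for n in("scene","top"):
    c=camera(n); save(c["img"],n+"0.png"); W=cloud(c)
    print(n,{k:c[k] for k in c if k not in("img","z_map","world_to_cam")},np.round(np.linalg.inv(c["world_to_cam"])[:3,3],3))
    for t in("unit","shaft_seat","lever_grip","knob_center","knob_pointer","socket_mid","spray_mid","jar_mid","mug_mid"):
        for d in pinpoint(c,t)[:4]:
            u,v=d["centre"]; print(t,round(d["p"],2),np.round([u,v]),np.round(W[int(min(max(v,0),399)),int(min(max(u,0),639))],3))
E
```

```text
{'t': 0.0, 'q': array([-1.41927569e+00,  3.81200956e-01,  1.29829603e+00,  1.95799656e-05,
        1.46359504e+00, -2.15312929e-01]), 'qd': array([-0.0002915 , -0.00119237, -0.00109067,  0.00066455,  0.00059299,
        0.00127566]), 'effort': array([-1.22624324e-04, -4.48459911e+01, -2.31272060e+01, -1.91115578e-04,
        4.85102821e-03,  1.74555572e-05]), 'tool_pos': array([ 0.19721275, -0.51310074,  0.23069722]), 'orientation': array([-7.48994221e-04,  9.83226162e-01,  1.82389015e-01,  3.36360809e-05]), 'contact_force': array([0.96496782, 0.00180972, 0.30668939]), 'ft_torque': array([-0.02387718,  0.02739396,  0.01270793]), 'gripper_force': 0.0, 'gripper_width': 0.08525976680412381}
scene {'fx': 398.45355460090735, 'fy': 398.45355460090735, 'cx': 318.0492444288989, 'cy': 195.88808785632946, 'shot': 1} [ 1.086 -0.545  0.894]
unit 0.95 [346. 177.] [0.57  0.1   0.081]
shaft_seat 0.56 [347. 152.] [0.523 0.149 0.118]
lever_grip 0.64 [335. 166.] [0.525 0.1   0.096]
knob_center 0.94 [230. 208.] [ 0.406 -0.197  0.059]
knob_center 0.72 [269. 237.] [ 0.55  -0.184  0.048]
knob_center 0.65 
[... 656 characters left out ...]
0.137]
lever_grip 0.72 [295. 214.] [0.51  0.091 0.08 ]
knob_center 0.54 [368. 210.] [ 0.52  -0.176  0.051]
knob_center 0.52 [368. 245.] [ 0.392 -0.167  0.056]
knob_center 0.47 [403. 205.] [ 0.538 -0.303  0.064]
knob_pointer 0.66 [365. 204.] [ 0.543 -0.162  0.049]
knob_pointer 0.55 [381. 244.] [ 0.394 -0.223  0.002]
knob_pointer 0.5 [417. 202.] [ 0.55  -0.371 -0.002]
socket_mid 0.5 [349. 185.] [ 0.614 -0.105  0.057]
spray_mid 0.72 [188. 226.] [0.482 0.502 0.003]
spray_mid 0.59 [200. 180.] [0.628 0.41  0.169]
spray_mid 0.43 [350. 184.] [ 0.618 -0.109  0.05 ]
jar_mid 0.75 [449. 212.] [ 0.504 -0.465  0.076]
jar_mid 0.64 [312. 147.] [0.765 0.025 0.03 ]
mug_mid 0.64 [190. 226.] [0.481 0.491 0.014]
```

View pics/scene0.png

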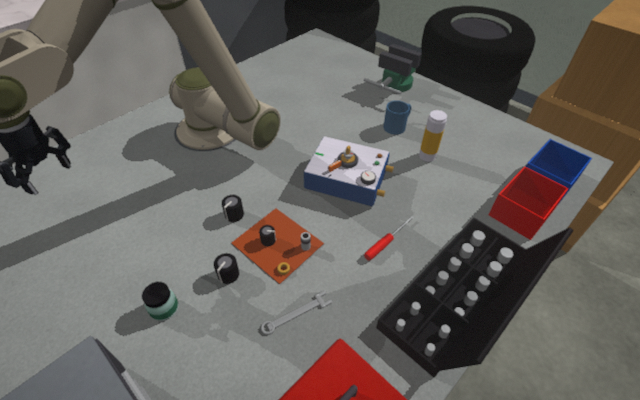

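View pics/top0.png

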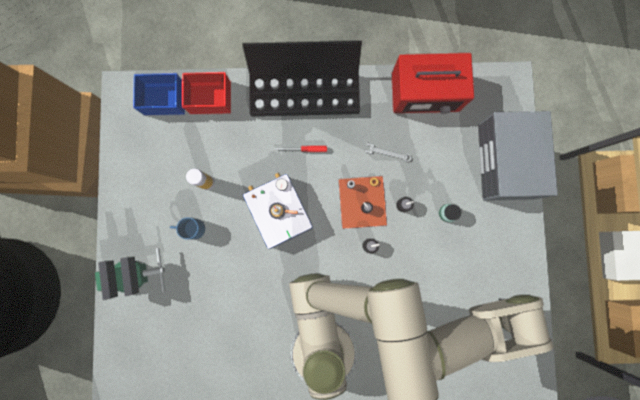

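The pictures show three knobs: scene (232,208) and (226,268) stand on the bare bench, and (268,235) on the brick-red mat. In the top view they are at (371,245), (405,204) and (367,207). The mat one is wanted and should be the smallest. The box is at top (278,210), with the lever pointing right and the green mark at about (289,234).

Run:
```python
from h import *
from scipy.optimize import least_squares
cs={n:camera(n) for n in("scene","top")}
def crop(c,x,y,w,h,k): return cv2.resize(c["img"][y:y+h,x:x+w],(w*k,h*k),interpolation=cv2.INTER_CUBIC)
a=np.hstack([crop(cs["top"],242,170,78,58+20,5),crop(cs["top"],342,170,78,78,5)])
save(a,"crop_top.png")
b=np.hstack([crop(cs["scene"],300,130,95,75,4),crop(cs["scene"],205,190,95,75,4)]); save(b,"crop_scene.png")
for n,c in cs.items():
    W=cloud(c); X=W.reshape(-1,3)
    for nm,(x,y) in dict(A=(.54,-.172),B=(.4,-.18),C=(.545,-.31)).items():
        m=(np.hypot(X[:,0]-x,X[:,1]-y)<.05)&(X[:,2]>.036)
        p=X[m]; t=p[p[:,2]>np.percentile(p[:,2],90)-.006]
        print(n,nm,m.sum(),"top z",np.percentile(p[:,2],90).round(4),cv2.minEnclosingCircle(t[:,:2].astype(np.float32)))
    m=(abs(X[:,2]-.08)<.004)&(abs(X[:,0]-.53)<.2)&(abs(X[:,1]-.14)<.2)
    print(n,"panel",m.sum(),cv2.minAreaRect(X[m][:,:2].astype(np.float32)),X[m][:,2].mean())
    m=(X[:,2]>.105)&(abs(X[:,0]-.53)<.06)&(abs(X[:,1]-.14)<.06)
    print("shaft",X[m].round(3)[:20], X[m].mean(0))
    # green mark, orange lever at heights
    hsv=cv2.cvtColor(c["img"],cv2.COLOR_RGB2HSV)
    for nm,lo,hi,z in(("green",(50,90,60),(85,255,255),.08),("orange",(5,130,120),(16,255,255),.102)):
        k=cv2.inRange(hsv,lo,hi)>0
        k&=(abs(W[...,0]-.53)<.13)&(abs(W[...,1]-.14)<.13)&(W[...,2]>.07)
        v,u=np.nonzero(k)
        if len(u): 
            P=np.array([ray(c,q,z) for q in zip(u,v)]); print(nm,len(u),P.mean(0).round(3),P.min(0).round(3),P.max(0).round(3))
    for t in("lever_grip","shaft_seat","unit","knob_center","knob_pointer"):
        z={"lever_grip":.092,"shaft_seat":.114,"unit":0,"knob_center":.026,"knob_pointer":.048}[t]
        print(t,[(round(d["p"],2),ray(c,d["centre"],z).round(3)) for d in pinpoint(c,t)[:3]])
```

```text
scene A 188 top z 0.051 ((0.5345340967178345, -0.1728116273880005), 0.02200292982161045)
scene B 340 top z 0.0617 ((0.39223429560661316, -0.18093185126781464), 0.029306819662451744)
scene C 453 top z 0.0616 ((0.5420863032341003, -0.3155808448791504), 0.02871161885559559)
scene panel 2265 ((0.526847243309021, 0.15636096894741058), (0.21871115267276764, 0.1865733563899994), 24.477079391479492) 0.08094826808454603
shaft [[0.521 0.158 0.138]
 [0.521 0.163 0.135]
 [0.522 0.152 0.139]
 [0.524 0.155 0.138]
 [0.525 0.158 0.136]
 [0.524 0.164 0.132]
 [0.524 0.151 0.137]
 [0.527 0.152 0.138]
 [0.528 0.155 0.137]
 [0.529 0.158 0.136]
 [0.518 0.153 0.128]
 [0.526 0.149 0.135]
 [0.527 0.151 0.135]
 [0.529 0.158 0.131]
 [0.523 0.148 0.13 ]
 [0.526 0.149 0.131]
 [0.529 0.15  0.132]
 [0.532 0.151 0.133]
 [0.528 0.16  0.126]
 [0.509 0.156 0.113]] [0.52812028 0.15032514 0.12011337]
green 18 [0.518 0.165 0.08 ] [0.433 0.114 0.08 ] [0.598 0.217 0.08 ]
orange 39 [0.53  0.104 0.102] [0.517 0.074 0.102] [0.592 0.225 0.102]
lever_grip [(0.74, array([0.523, 0.096, 0.092])), (0.73, array([0.506, 0.414, 0.092]
[... 1131 characters left out ...]
53 0.137]
 [0.529 0.15  0.133]
 [0.53  0.148 0.115]
 [0.53  0.144 0.117]] [0.52446461 0.15319439 0.11794817]
green 7 [0.485 0.144 0.08 ] [0.435 0.114 0.08 ] [0.596 0.209 0.08 ]
orange 3 [0.556 0.186 0.102] [0.515 0.086 0.102] [0.576 0.238 0.102]
lever_grip [(0.72, array([0.514, 0.11 , 0.092]))]
shaft_seat [(0.43, array([0.526, 0.164, 0.114]))]
unit [(0.97, array([0.517, 0.144, 0.   ])), (0.66, array([0.665, 0.452, 0.   ]))]
knob_center [(0.78, array([ 0.54 , -0.306,  0.026])), (0.72, array([ 0.393, -0.177,  0.026])), (0.59, array([ 0.525, -0.163,  0.026]))]
knob_pointer [(0.79, array([ 0.543, -0.351,  0.048])), (0.56, array([ 0.551, -0.169,  0.048])), (0.56, array([ 0.39 , -0.221,  0.048]))]
```

View pics/crop_top.png

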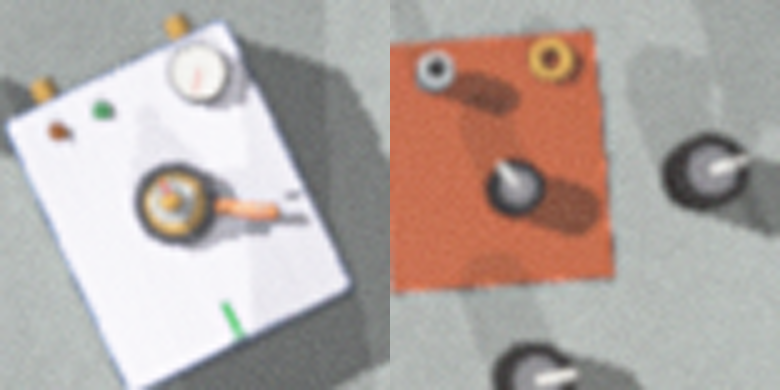

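View pics/crop_scene.png

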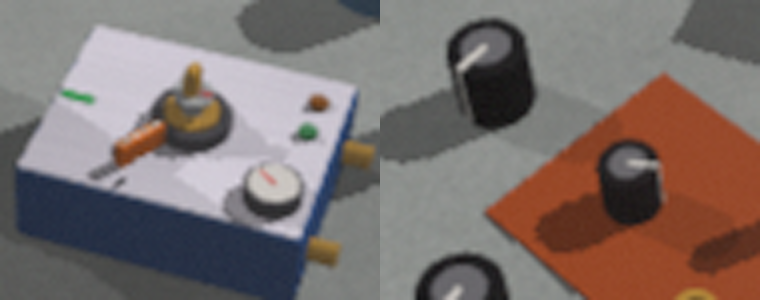

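The crops confirm the choice. The mat knob (top crop (517,185), about 42 mm across against about 57 mm for the others) is the wanted one, with its pointer going up-left. The lever points along the black open mark, and the red tick on the flange points toward the lamps (box +x, yaw about 24.4°).

```bash
cat >> h.py <<'E'
S=np.array([.5257,.1562]); 
def rows(x,y,z,yaw):
    "row (cm, deg) from current pose to TCP x,y,z, tool down, tool-x at yaw deg"
    from scipy.spatial.transform import Rotation as R
    s=status.read_state(); q=s["orientation"]; A=R.from_quat(np.r_[q[1:],q[0]])
    T=R.from_euler("z",yaw,degrees=True)*R.from_euler("x",180,degrees=True)
    d=A.inv().apply(np.array([x,y,z])-s["tool_pos"])*100; w=(A.inv()*T).as_rotvec(degrees=True)
    print("t",round(s["t"],2),"pos",s["tool_pos"].round(4),"yaw",np.degrees(np.arctan2(*A.apply([1,0,0])[1::-1])).round(2),"F",s["contact_force"].round(1),"w",round(s["gripper_width"],4),"gf",round(s["gripper_force"],1))
    print("txyz",d.round(2),"r",w.round(1))
def lever(c,lo=.09,hi=.108):
    X=cloud(c).reshape(-1,3); d=X[:,:2]-S; r=np.hypot(*d.T); m=(r>32)|((r>.034)&(r<.078)&(X[:,2]>lo)&(X[:,2]<hi)&(np.degrees(np.arctan2(d[:,1],d[:,0]))<-60)); p=X[m&(r<.078)]
    return p
def white(c,xy,z,rad,th=170):
    "angle of white pixels on a knob top about xy"
    out=[]
    for v in range(400):
        for u in range(640):
            pass
    return out
E
python3 - <<'E'
from h import *
for n in("scene","top"):
    c=camera(n); p=lever(c); d=p[:,:2]-S; a=np.degrees(np.arctan2(d[:,1],d[:,0]))
    print(n,len(p),"lever angle",np.median(a).round(1),a.round(0),np.hypot(*d.T).max().round(3))
    g=cv2.cvtColor(c["img"],cv2.COLOR_RGB2GRAY).astype(float); hsv=cv2.cvtColor(c["img"],cv2.COLOR_RGB2HSV)
    k=np.array([.5338,-.1729]); cam=np.linalg.inv(c["world_to_cam"])[:3,3]
    # unwarp the top plane of the knob, 0.5 mm/px, rows: -x, cols: -y
    def warp(ctr,z,hw,s):
        N=int(2*hw/s); ii=np.mgrid[0:N,0:N]; X=ctr[0]+hw-ii[0]*s; Y=ctr[1]+hw-ii[1]*s
        P=np.stack([X,Y,np.full(X.shape,z),np.ones(X.shape)],-1)@c["world_to_cam"].T
        return cv2.remap(c["img"],(c["cx"]+c["fx"]*P[...,0]/-P[...,2]).astype(np.float32),(c["cy"]+c["fy"]*P[...,1]/P[...,2]).astype(np.float32),cv2.INTER_CUBIC),X,Y
    im,X,Y=warp(k,.048,.03,.0005); w=cv2.cvtColor(im,cv2.COLOR_RGB2GRAY).astype(float)
    dx,dy=X-k[0],Y-k[1]; rr=np.hypot(dx,dy); an=np.degrees(np.arctan2(dy,dx))
    mm=(rr>.008)&(rr<.019); prof=[(w[mm&(abs((an-t+180)%360-180)<8)].mean().round(0),t) for t in range(-180,180,5)]
    print("pointer",sorted(prof)[::-1][:8])
    im2,_,_=warp(S,.108,.09,.0005)
    save(np.hstack([cv2.resize(im,(360,360)),im2]),f"warp_{n}.png")
E
python3 - <<'E'
import cv2,numpy as np
cv2.imwrite("pics/warp.png",np.vstack([cv2.imread(f"pics/warp_{n}.png") for n in("scene","top")])[:, :][:720])
i=cv2.imread("pics/warp.png"); cv2.imwrite("pics/warp.png",cv2.resize(i,(600,600)))
E
```

```text
scene 64 lever angle -92.3 [ -98.  -94.  -92.  -99.  -99.  -94.  -91. -102.  -97.  -93.  -93.  -89.
  -92.  -87.  -98.  -95.  -95.  -95.  -90.  -88.  -91.  -97.  -96.  -96.
  -93.  -92.  -91.  -90.  -90.  -89.  -87.  -98.  -97.  -94.  -96.  -92.
  -90.  -92.  -89.  -92.  -89.  -96.  -94.  -93.  -92.  -93.  -90.  -90.
  -90.  -89.  -98.  -93.  -93.  -91.  -90.  -91.  -91.  -95.  -92.  -92.
  -91.  -91.  -93.  -92.] 0.075
pointer [(np.float64(141.0), 40), (np.float64(136.0), 45), (np.float64(135.0), 35), (np.float64(121.0), 30), (np.float64(119.0), 50), (np.float64(103.0), 25), (np.float64(95.0), 55), (np.float64(83.0), 20)]
top 34 lever angle -96.7 [ -94.  -94.  -94.  -93.  -93.  -93.  -93.  -93.  -93.  -92.  -93. -100.
  -99.  -98.  -98.  -97.  -97.  -96.  -96.  -96.  -96.  -95.  -95. -104.
 -103. -102. -101. -101. -100.  -99.  -99.  -99.  -98.  -98.] 0.074
pointer [(np.float64(193.0), 40), (np.float64(188.0), 35), (np.float64(187.0), 45), (np.float64(175.0), 30), (np.float64(174.0), 50), (np.float64(156.0), 55), (np.float64(156.0), 25), (np.float64(137.0), 60)]
```

View pics/warp.png

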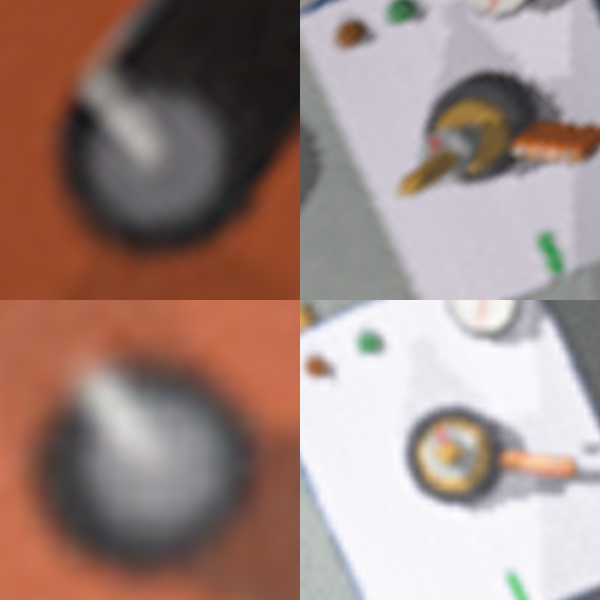

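The unwarped knob top shows the pointer at yaw 40° in both views. The lever is at about -95° (mean of the two views), so locked at -155.6° means about 60.6° clockwise. I'll approach the lever with the tool's x axis at yaw 85°.

```bash
python3 -c "
from h import *
rows(.5206,.0984,.19,85)"
```

```text
t 1.7 pos [ 0.1972 -0.5134  0.2313] yaw 21.01 F [-0.4  0.1 -0.5] w 0.0854 gf 0.0
txyz [ 52.13 -45.52   4.13] r [  0.  -0. -64.]
```

```bash
python3 -m inch '[{"tx":26,"ty":-23,"tz":2,"rz":-32},{"tx":26,"ty":-23,"tz":2,"rz":-32},{"tx":26,"ty":-23,"tz":2,"rz":-32},{"tx":26,"ty":-23,"tz":2,"rz":-32},{"tx":26,"ty":-23,"tz":2,"rz":-32},{"tx":26,"ty":-23,"tz":2,"rz":-32},{"tx":26,"ty":-23,"tz":2,"rz":-32},{"tx":26,"ty":-23,"tz":2,"rz":-32}]' 0.5; python3 -c "
from h import *
rows(.5206,.0984,.19,85)"
```

```text
t 1.7 pos [ 0.1972 -0.5134  0.2313] yaw 21.01 F [-0.4  0.1 -0.5] w 0.0854 gf 0.0
txyz [ 52.13 -45.52   4.13] r [  0.  -0. -64.]invalid input
```

```bash
python3 -m inch '[{"tx":26,"ty":-23,"tz":2,"rx":0,"ry":0,"rz":-32},{"tx":26,"ty":-23,"tz":2,"rx":0,"ry":0,"rz":-32},{"tx":26,"ty":-23,"tz":2,"rx":0,"ry":0,"rz":-32},{"tx":26,"ty":-23,"tz":2,"rx":0,"ry":0,"rz":-32},{"tx":26,"ty":-23,"tz":2,"rx":0,"ry":0,"rz":-32},{"tx":26,"ty":-23,"tz":2,"rx":0,"ry":0,"rz":-32},{"tx":26,"ty":-23,"tz":2,"rx":0,"ry":0,"rz":-32},{"tx":26,"ty":-23,"tz":2,"rx":0,"ry":0,"rz":-32}]' 0.5; python3 -c "
from h import *
rows(.5206,.0984,.19,85)"
```

```text
t: 2.37
tool_pos: [0.3513, -0.2163, 0.2123]
orientation: [0.0, 0.895, 0.446, 0.0]
contact_force: [1.4, -0.1, -0.1]
gripper_width: 0.0428
gripper_force: 0.0
t 2.37 pos [ 0.3513 -0.2163  0.2123] yaw 52.99 F [ 1.4 -0.1 -0.1] w 0.0428 gf 0.0
txyz [35.33 -5.43  2.22] r [  0.   0. -32.]
```

```bash
python3 -m inch '[{"tx":35.3,"ty":-5.4,"tz":2.2,"rx":0,"ry":0,"rz":-32},{"tx":35.3,"ty":-5.4,"tz":2.2,"rx":0,"ry":0,"rz":-32},{"tx":35.3,"ty":-5.4,"tz":2.2,"rx":0,"ry":0,"rz":-32},{"tx":35.3,"ty":-5.4,"tz":2.2,"rx":0,"ry":0,"rz":-32},{"tx":35.3,"ty":-5.4,"tz":2.2,"rx":0,"ry":0,"rz":-32},{"tx":35.3,"ty":-5.4,"tz":2.2,"rx":0,"ry":0,"rz":-32},{"tx":35.3,"ty":-5.4,"tz":2.2,"rx":0,"ry":0,"rz":-32},{"tx":35.3,"ty":-5.4,"tz":2.2,"rx":0,"ry":0,"rz":-32}]'; python3 -c "
from h import *
rows(.5206,.0984,.085,85)"
```

```text
t: 3.03
tool_pos: [0.5091, 0.077, 0.1917]
orientation: [0.0, 0.737, 0.676, 0.0]
contact_force: [1.3, -1.2, 0.5]
gripper_width: 0.0429
gripper_force: 0.0
t 3.03 pos [0.5091 0.077  0.1917] yaw 85.04 F [ 1.3 -1.2  0.5] w 0.0429 gf 0.0
txyz [ 2.23  0.95 10.67] r [0. 0. 0.]
```

```bash
python3 -m inch '[{"tx":2.2,"ty":0.9,"tz":2,"rx":0,"ry":0,"rz":0},{"tx":2.2,"ty":0.9,"tz":4,"rx":0,"ry":0,"rz":0},{"tx":2.2,"ty":0.9,"tz":5,"rx":0,"ry":0,"rz":0},{"tx":2.2,"ty":0.9,"tz":5,"rx":0,"ry":0,"rz":0},{"tx":2.2,"ty":0.9,"tz":5,"rx":0,"ry":0,"rz":0},{"tx":2.2,"ty":0.9,"tz":5,"rx":0,"ry":0,"rz":0},{"tx":2.2,"ty":0.9,"tz":5,"rx":0,"ry":0,"rz":0},{"tx":2.2,"ty":0.9,"tz":5,"rx":0,"ry":0,"rz":0}]'; python3 -c "
from h import *
rows(.5206,.0984,.085,85)"
```

```text
t: 3.7
tool_pos: [0.5197, 0.0956, 0.1426]
orientation: [0.001, 0.737, 0.675, 0.001]
contact_force: [-0.0, -0.0, -0.2]
gripper_width: 0.0426
gripper_force: 0.0
t 3.7 pos [0.5197 0.0956 0.1426] yaw 84.99 F [-0.  -0.  -0.2] w 0.0426 gf 0.0
txyz [0.28 0.05 5.76] r [ 0.1 -0.  -0. ]
```

Commands track the measured pose. I'll go down around the lever, then close on it.

```bash
python3 -m inch '[{"tx":0.3,"ty":0.1,"tz":1.5,"rx":0,"ry":0,"rz":0},{"tx":0.3,"ty":0.1,"tz":3,"rx":0,"ry":0,"rz":0},{"tx":0.3,"ty":0.1,"tz":4,"rx":0,"ry":0,"rz":0},{"tx":0.3,"ty":0.1,"tz":4.7,"rx":0,"ry":0,"rz":0},{"tx":0.3,"ty":0.1,"tz":5.2,"rx":0,"ry":0,"rz":0},{"tx":0.3,"ty":0.1,"tz":5.6,"rx":0,"ry":0,"rz":0},{"tx":0.3,"ty":0.1,"tz":5.6,"rx":0,"ry":0,"rz":0},{"tx":0.3,"ty":0.1,"tz":5.6,"rx":0,"ry":0,"rz":0}]'; python3 -c "
from h import *
rows(.5206,.0984,.085,85)"
```

```text
t: 4.37
tool_pos: [0.5208, 0.0988, 0.086]
orientation: [0.0, 0.737, 0.676, 0.0]
contact_force: [0.2, -1.2, 0.3]
gripper_width: 0.0427
gripper_force: 0.0
t 4.37 pos [0.5208 0.0988 0.086 ] yaw 85.01 F [ 0.2 -1.2  0.3] w 0.0427 gf 0.0
txyz [-0.04 -0.02  0.1 ] r [ 0. -0.  0.]
```

```bash
python3 -m inch '[{"tx":0,"ty":0,"tz":0,"rx":0,"ry":0,"rz":0},{"tx":0,"ty":0,"tz":0,"rx":0,"ry":0,"rz":0},{"tx":0,"ty":0,"tz":0,"rx":0,"ry":0,"rz":0},{"tx":0,"ty":0,"tz":0,"rx":0,"ry":0,"rz":0},{"tx":0,"ty":0,"tz":0,"rx":0,"ry":0,"rz":0},{"tx":0,"ty":0,"tz":0,"rx":0,"ry":0,"rz":0},{"tx":0,"ty":0,"tz":0,"rx":0,"ry":0,"rz":0},{"tx":0,"ty":0,"tz":0,"rx":0,"ry":0,"rz":0}]' 0.05; python3 -c "
from h import *
rows(.5206,.0984,.085,85)
x,y=S+.058*np.array([np.cos(np.radians(-155.6)),np.sin(np.radians(-155.6))])
for a in (-110,-125,-140,-155.6):
    x,y=S+.058*np.array([np.cos(np.radians(a)),np.sin(np.radians(a))]); rows(x,y,.085,a+180)"
```

```text
t: 5.03
tool_pos: [0.5201, 0.0988, 0.0862]
orientation: [-0.0, 0.737, 0.676, -0.0]
contact_force: [-3.7, -0.8, 5.5]
gripper_width: 0.0085
gripper_force: 59.8
t 5.03 pos [0.5201 0.0988 0.0862] yaw 85.06 F [-3.7 -0.8  5.5] w 0.0085 gf 59.8
txyz [-0.04  0.05  0.12] r [-0.   0.   0.1]
t 5.03 pos [0.5201 0.0988 0.0862] yaw 85.06 F [-3.7 -0.8  5.5] w 0.0085 gf 59.8
txyz [ 0.17 -1.45  0.12] r [-0.   0.  15.1]
t 5.03 pos [0.5201 0.0988 0.0862] yaw 85.06 F [-3.7 -0.8  5.5] w 0.0085 gf 59.8
txyz [ 0.75 -2.85  0.12] r [-0.   0.  30.1]
t 5.03 pos [0.5201 0.0988 0.0862] yaw 85.06 F [-3.7 -0.8  5.5] w 0.0085 gf 59.8
txyz [ 1.67 -4.05  0.12] r [-0.   0.  45.1]
t 5.03 pos [0.5201 0.0988 0.0862] yaw 85.06 F [-3.7 -0.8  5.5] w 0.0085 gf 59.8
txyz [ 2.92 -5.    0.12] r [-0.   0.  60.7]
```

```bash
python3 -m inch '[{"tx":0.01,"ty":-0.38,"tz":0,"rx":0,"ry":0,"rz":3.75},{"tx":0.05,"ty":-0.76,"tz":0,"rx":0,"ry":0,"rz":7.5},{"tx":0.11,"ty":-1.13,"tz":0,"rx":0,"ry":0,"rz":11.25},{"tx":0.2,"ty":-1.5,"tz":0,"rx":0,"ry":0,"rz":15},{"tx":0.31,"ty":-1.86,"tz":0,"rx":0,"ry":0,"rz":18.75},{"tx":0.44,"ty":-2.22,"tz":0,"rx":0,"ry":0,"rz":22.5},{"tx":0.6,"ty":-2.57,"tz":0,"rx":0,"ry":0,"rz":26.25},{"tx":0.78,"ty":-2.9,"tz":0,"rx":0,"ry":0,"rz":30}]'; python3 -c "
from h import *
for a in (-140,-155.6):
    x,y=S+.058*np.array([np.cos(np.radians(a)),np.sin(np.radians(a))]); rows(x,y,.086,a+180)"
```

```text
t: 5.7
tool_pos: [0.4922, 0.1087, 0.0862]
orientation: [0.001, 0.888, 0.461, -0.0]
contact_force: [-2.6, -3.8, 3.4]
gripper_width: 0.0083
gripper_force: 59.6
t 5.7 pos [0.4922 0.1087 0.0862] yaw 54.85 F [-2.6 -3.8  3.4] w 0.0083 gf 59.6
txyz [ 0.2  -1.49  0.02] r [ 0.1  0.  14.8]
t 5.7 pos [0.4922 0.1087 0.0862] yaw 54.85 F [-2.6 -3.8  3.4] w 0.0083 gf 59.6
txyz [ 0.81 -2.94  0.01] r [ 0.1  0.  30.4]
```

```bash
python3 -m inch '[{"tx":0.01,"ty":-0.38,"tz":0,"rx":0,"ry":0,"rz":3.75},{"tx":0.05,"ty":-0.76,"tz":0,"rx":0,"ry":0,"rz":7.5},{"tx":0.11,"ty":-1.13,"tz":0,"rx":0,"ry":0,"rz":11.25},{"tx":0.2,"ty":-1.5,"tz":0,"rx":0,"ry":0,"rz":15},{"tx":0.31,"ty":-1.86,"tz":0,"rx":0,"ry":0,"rz":18.75},{"tx":0.44,"ty":-2.22,"tz":0,"rx":0,"ry":0,"rz":22.5},{"tx":0.6,"ty":-2.57,"tz":0,"rx":0,"ry":0,"rz":26.25},{"tx":0.81,"ty":-2.94,"tz":0,"rx":0,"ry":0,"rz":30.4}]'; python3 -m inch '[{"tx":0,"ty":0,"tz":0,"rx":0,"ry":0,"rz":0},{"tx":0,"ty":0,"tz":0,"rx":0,"ry":0,"rz":0},{"tx":0,"ty":0,"tz":0,"rx":0,"ry":0,"rz":0},{"tx":0,"ty":0,"tz":0,"rx":0,"ry":0,"rz":0},{"tx":0,"ty":0,"tz":0,"rx":0,"ry":0,"rz":0},{"tx":0,"ty":0,"tz":0,"rx":0,"ry":0,"rz":0},{"tx":0,"ty":0,"tz":0,"rx":0,"ry":0,"rz":0},{"tx":0,"ty":0,"tz":0,"rx":0,"ry":0,"rz":0}]' 0.5; python3 -c "
from h import *
for a in (-155.6,):
    x,y=S+.058*np.array([np.cos(np.radians(a)),np.sin(np.radians(a))]); rows(x,y,.19,a+180)"
```

```text
t: 6.37
tool_pos: [0.4731, 0.1317, 0.0862]
orientation: [0.001, 0.977, 0.211, 0.0]
contact_force: [-1.6, -6.9, 3.3]
gripper_width: 0.0084
gripper_force: 59.7
t: 7.03
tool_pos: [0.473, 0.1326, 0.0856]
orientation: [-0.0, 0.977, 0.213, -0.0]
contact_force: [0.3, -0.0, -0.4]
gripper_width: 0.0426
gripper_force: 0.0
t 7.03 pos [0.473  0.1326 0.0856] yaw 24.63 F [ 0.3 -0.  -0.4] w 0.0426 gf 0.0
txyz [ -0.02   0.03 -10.44] r [-0.   0.   0.2]
```

```bash
python3 -m inch '[{"tx":0,"ty":0,"tz":-4,"rx":0,"ry":0,"rz":0},{"tx":0,"ty":0,"tz":-8,"rx":0,"ry":0,"rz":0},{"tx":-1,"ty":4,"tz":-10,"rx":0,"ry":0,"rz":0},{"tx":-2,"ty":8,"tz":-10,"rx":0,"ry":0,"rz":0},{"tx":-3,"ty":12,"tz":-10,"rx":0,"ry":0,"rz":0},{"tx":-4,"ty":16,"tz":-10,"rx":0,"ry":0,"rz":0},{"tx":-5,"ty":20,"tz":-10,"rx":0,"ry":0,"rz":0},{"tx":-6,"ty":24,"tz":-10,"rx":0,"ry":0,"rz":0}]' 0.5;  python3 - <<'E'
from h import *
rows(.5338,-.1729,.1,24.6)
ims=[]
for n in("scene","top"):
    c=camera(n); ims.append(c["img"]); W=cloud(c).reshape(-1,3); d=W[:,:2]-S; r=np.hypot(*d.T); a=np.degrees(np.arctan2(d[:,1],d[:,0]))
    m=(r>.04)&(r<.078)&(W[:,2]>.09)&(W[:,2]<.11)&((a>150)|(a<-60)); print(n,m.sum(),np.sort(((a[m]+360)%360-360).round(0)))
save(np.hstack([cv2.resize(ims[0][125:205,300:395],(400,337)),cv2.resize(ims[1][170:250,240:335],(400,337))]),"lev.png")
E
```

```text
t: 7.7
tool_pos: [0.518, -0.1111, 0.1858]
orientation: [0.0, 0.977, 0.213, 0.0]
contact_force: [0.8, 0.5, 1.0]
gripper_width: 0.0429
gripper_force: 0.0
t 7.7 pos [ 0.518  -0.1111  0.1858] yaw 24.62 F [0.8 0.5 1. ] w 0.0429 gf 0.0
txyz [-1.14  6.28  8.58] r [ 0. -0.  0.]
scene 51 [-161. -160. -160. -159. -159. -158. -158. -157. -157. -156. -156. -155.
 -154. -154. -154. -154. -154. -154. -154. -154. -154. -154. -153. -153.
 -153. -153. -152. -152. -152. -152. -152. -152. -152. -152. -152. -152.
 -151. -151. -151. -151. -151. -151. -151. -151. -150. -150. -150. -150.
 -149. -149. -149.]
top 27 [-162. -161. -160. -160. -160. -159. -159. -159. -158. -158. -158. -157.
 -157. -157. -156. -156. -155. -155. -155. -154. -154. -154. -154. -153.
 -152. -152. -152.]
```

View pics/lev.png

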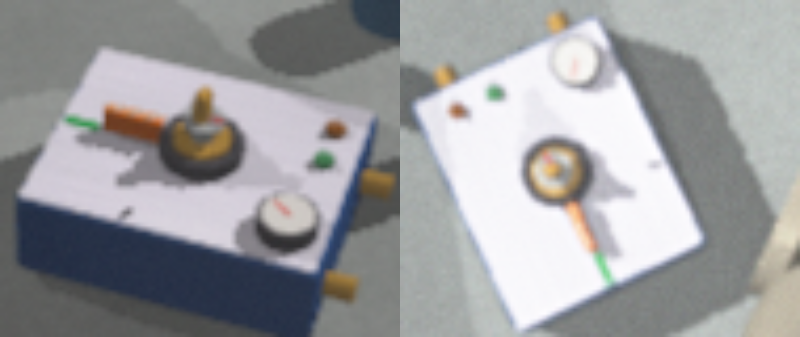

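The lever sits in line with the green mark in both views (top half: lever (580,225), mark (604,268)). Next I go to the knob.

```bash
python3 -m inch '[{"tx":-1.1,"ty":4,"tz":0,"rx":0,"ry":0,"rz":0},{"tx":-1.1,"ty":6.3,"tz":1,"rx":0,"ry":0,"rz":0},{"tx":-1.1,"ty":6.3,"tz":3,"rx":0,"ry":0,"rz":0},{"tx":-1.1,"ty":6.3,"tz":6,"rx":0,"ry":0,"rz":0},{"tx":-1.1,"ty":6.3,"tz":8,"rx":0,"ry":0,"rz":0},{"tx":-1.1,"ty":6.3,"tz":9,"rx":0,"ry":0,"rz":0},{"tx":-1.1,"ty":6.3,"tz":9,"rx":0,"ry":0,"rz":0},{"tx":-1.1,"ty":6.3,"tz":9,"rx":0,"ry":0,"rz":0}]' 0.85;  python3 -c "
from h import *
rows(.5338,-.1729,.014,24.6)"
```

```text
t: 8.47
tool_pos: [0.5347, -0.1707, 0.0962]
orientation: [0.0, 0.977, 0.213, 0.0]
contact_force: [-0.4, -0.6, 0.7]
gripper_width: 0.0724
gripper_force: 0.0
t 8.47 pos [ 0.5347 -0.1707  0.0962] yaw 24.64 F [-0.4 -0.6  0.7] w 0.0724 gf 0.0
txyz [-0.17  0.16  8.22] r [ 0. -0.  0.]
```

```bash
python3 -m inch '[{"tx":-0.2,"ty":0.2,"tz":1.5,"rx":0,"ry":0,"rz":0},{"tx":-0.2,"ty":0.2,"tz":3,"rx":0,"ry":0,"rz":0},{"tx":-0.2,"ty":0.2,"tz":4.5,"rx":0,"ry":0,"rz":0},{"tx":-0.2,"ty":0.2,"tz":6,"rx":0,"ry":0,"rz":0},{"tx":-0.2,"ty":0.2,"tz":7.2,"rx":0,"ry":0,"rz":0},{"tx":-0.2,"ty":0.2,"tz":8,"rx":0,"ry":0,"rz":0},{"tx":-0.2,"ty":0.2,"tz":8.2,"rx":0,"ry":0,"rz":0},{"tx":-0.2,"ty":0.2,"tz":8.2,"rx":0,"ry":0,"rz":0}]'; python3 -m inch '[{"tx":0,"ty":0,"tz":0,"rx":0,"ry":0,"rz":0},{"tx":0,"ty":0,"tz":0,"rx":0,"ry":0,"rz":0},{"tx":0,"ty":0,"tz":0,"rx":0,"ry":0,"rz":0},{"tx":0,"ty":0,"tz":0,"rx":0,"ry":0,"rz":0},{"tx":0,"ty":0,"tz":0,"rx":0,"ry":0,"rz":0},{"tx":0,"ty":0,"tz":0,"rx":0,"ry":0,"rz":0},{"tx":0,"ty":0,"tz":0,"rx":0,"ry":0,"rz":0},{"tx":0,"ty":0,"tz":0,"rx":0,"ry":0,"rz":0}]' 0.3;python3 -c "
from h import *
rows(.5338,-.1729,.2,24.6)"
```

```text
t: 9.13
tool_pos: [0.5338, -0.1736, 0.0143]
orientation: [0.0, 0.977, 0.213, 0.0]
contact_force: [-0.6, -0.3, 0.8]
gripper_width: 0.0726
gripper_force: 0.0
t: 9.8
tool_pos: [0.5338, -0.1738, 0.0148]
orientation: [0.001, 0.977, 0.213, 0.001]
contact_force: [-0.5, 0.3, 5.5]
gripper_width: 0.0407
gripper_force: 60.0
t 9.8 pos [ 0.5338 -0.1738  0.0148] yaw 24.62 F [-0.5  0.3  5.5] w 0.0407 gf 60.0
txyz [  0.05  -0.05 -18.52] r [ 0.1 -0.1  0. ]
```

```bash
python3 -m inch '[{"tx":0,"ty":0,"tz":-2,"rx":0,"ry":0,"rz":0},{"tx":0,"ty":0,"tz":-5,"rx":0,"ry":0,"rz":0},{"tx":0,"ty":0,"tz":-8.5,"rx":0,"ry":0,"rz":0},{"tx":0,"ty":0,"tz":-12,"rx":0,"ry":0,"rz":0},{"tx":1,"ty":-2,"tz":-15,"rx":0,"ry":0,"rz":3},{"tx":2,"ty":-5,"tz":-17,"rx":0,"ry":0,"rz":7},{"tx":3.5,"ty":-8,"tz":-17,"rx":0,"ry":0,"rz":11},{"tx":5,"ty":-11.5,"tz":-17,"rx":0,"ry":0,"rz":15.6}]';python3 -c "
from h import *
rows(.5257,.1562,.185,9.0)"
```

```text
t: 10.47
tool_pos: [0.5313, -0.0476, 0.1856]
orientation: [0.001, 0.997, 0.076, 0.002]
contact_force: [0.9, 1.0, -1.1]
gripper_width: 0.0405
gripper_force: 60.7
t 10.47 pos [ 0.5313 -0.0476  0.1856] yaw 8.73 F [ 0.9  1.  -1.1] w 0.0405 gf 60.7
txyz [  2.54 -20.23   0.03] r [ 0.1 -0.2 -0.3]
```

Run:
```python
from h import *
c=camera("scene")
c=camera("scene"); rows(.5257,.1562,.185,9.0)
s=status.read_state(); p=np.r_[s["tool_pos"],1]; p[2]+=.01
q=c["world_to_cam"]@p; u=int(c["cx"]+c["fx"]*q[0]/-q[2]); v=int(c["cy"]+c["fy"]*q[1]/q[2]); print(u,v)
save(c["img"][v-40:v+40,u-50:u+50],"hand.png",6)
np.savez("hand.npz",W=cloud(c)[v-40:v+40,u-50:u+50],img=c["img"][v-40:v+40,u-50:u+50])
```

```text
t 10.57 pos [ 0.5303 -0.0437  0.1846] yaw 9.11 F [-0.6 -0.4 -0.7] w 0.041 gf 60.8
txyz [  2.72 -19.81  -0.02] r [-0.  -0.1  0.1]
299 165
```

View pics/hand.png

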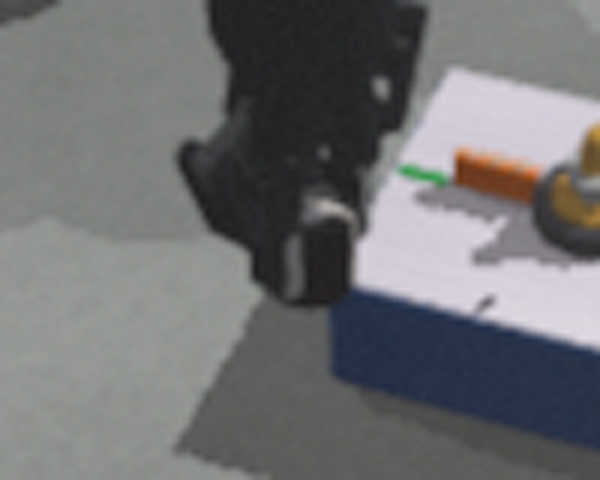

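The white side line of the knob shows at crop (293,262), between the fingers. I'll compute its yaw and the knob's offset in the hand.

Run:
```python
from h import *
from scipy.optimize import least_squares
d=np.load("hand.npz"); W=d["W"]; img=d["img"].astype(int); T=np.array([.5303,-.0437])
X=W.reshape(-1,3); r=np.hypot(*(X[:,:2]-T).T); m=(r<.03)&(X[:,2]>.176)&(X[:,2]<.192); P=X[m]
print(m.sum()); f=least_squares(lambda c:np.hypot(P[:,0]-c[0],P[:,1]-c[1])-.021,T,loss="soft_l1",f_scale=.002); print("knob",f.x,np.std(f.fun))
c=camera("scene"); Mi=np.linalg.inv(c["world_to_cam"]); o=Mi[:3,3]
g=img.sum(2)/3
for v in range(40,50):
    row=g[v,40:60]; w=np.clip(row-np.median(row)-15,0,None); w[12:]=0
    if w.sum()<10: continue
    u=40+(w*np.arange(20)).sum()/w.sum(); U,V=u+249,v+125
    dd=Mi[:3,:3]@np.array([(U-c["cx"])/c["fx"],-(V-c["cy"])/c["fy"],-1.])
    for ctr in(T,f.x):
        e=o[:2]-ctr; a,b,k=dd[:2]@dd[:2],2*e@dd[:2],e@e-.021**2
        s=b*b-4*a*k
        if s>0:
            t=(-b-s**.5)/2/a; p=o+dd*t; q=p[:2]-ctr; print(v,round(u,1),p[2].round(3),np.degrees(np.arctan2(q[1],q[0])).round(1),end=" | ")
    print()
rows(.5257,.1562,.185,9.0)
```

```text
50
knob [ 0.52878133 -0.03955823] 0.002452004301268355
40 48.6 0.217 -55.8 | 40 48.6 0.213 -61.8 | 
41 45.1 0.21 -83.0 | 41 45.1 0.204 -91.4 | 
42 43.5 0.202 -101.0 | 42 43.5 0.193 -117.0 | 
43 43.3 0.197 -105.7 | 
44 43.4 0.194 -104.9 | 
45 43.3 0.19 -106.5 | 
46 43.2 0.185 -110.8 | 



t 10.62 pos [ 0.5306 -0.046   0.1843] yaw 9.22 F [ 0.6 -0.3 -1. ] w 0.0409 gf 60.8
txyz [  2.75 -20.04  -0.07] r [ 0.  -0.   0.2]
```

Run:
```python
from h import *
g=0
for i in range(4): c=camera("scene"); g=g+c["img"].astype(float).mean(2)/4
s=status.read_state(); T=s["tool_pos"]; print(T.round(4))
q=np.linalg.inv(c["world_to_cam"]); o=q[:3,3]
for v in range(162,174):
    row=g[v,288:314]; print(v,row.round(0).astype(int))
def ang(U,V,ctr):
    dd=q[:3,:3]@np.array([(U-c["cx"])/c["fx"],-(V-c["cy"])/c["fy"],-1.])
    e=o[:2]-ctr; a,b,k=dd[:2]@dd[:2],2*e@dd[:2],e@e-.021**2; s=b*b-4*a*k
    if s<0: return None
    p=o+dd*(-b-s**.5)/2/a; w=p[:2]-ctr; return p[2].round(3),np.degrees(np.arctan2(w[1],w[0])).round(1)
# white/dark profile: prediction of where line should be for yaw 24.4
for z in(.18,.19,.2,.21,.217):
  for th in(14,24.4,34):
    p=np.r_[T[:2]+.021*np.array([np.cos(np.radians(th)),np.sin(np.radians(th))]),z,1]; k=c["world_to_cam"]@p
    print(z,th,(c["cx"]+c["fx"]*k[0]/-k[2]).round(1),(c["cy"]+c["fy"]*k[1]/k[2]).round(1),end=" | ")
  print()
```

```text
[ 0.531  -0.0492  0.1836]
162 [ 41  42  42  41  39  39  39  40  43  68  98 110 113 113 113 116 130 135
  98  65  92 156 201 208 209 208]
163 [ 41  43  41  40  38  37  38  40  43  66  86  88  81  67  53  52  70  97
  93  66 105 171 206 206 207 208]
164 [ 41  41  40  40  39  38  39  42  44  50  56  53  47  41  41  40  40  75
  85  65 119 181 206 207 207 207]
165 [ 40  41  41  41  40  37  39  40  53  54  42  40  40  39  38  36  36  68
  80  86 156 202 209 209 208 208]
166 [ 38  40  42  43  40  37  39  48  73  71  39  38  35  35  36  35  36  68
  96 145 197 210 210 210 210 209]
167 [ 50  42  42  41  38  39  48  69  88  76  40  34  34  32  33  36  35  70
 125 180 208 209 210 211 211 212]
168 [ 87  51  38  39  38  37  50  77  93  77  40  35  34  34  35  35  36  68
 135 190 210 210 209 209 210 210]
169 [114  56  39  38  36  36  50  76  94  78  40  34  34  34  35  35  36  67
 131 188 211 211 210 210 211 210]
170 [125  66  37  38  38  38  49  74  93  79  41  34  34  34  35  34  36  67
 128 182 209 209 210 211 212 212]
171 [129  71  39  37  39  38  47  74  94  80  41  34  34  35  36  35  35  67
 128 183 208 208 209 209 210 211]
172 [129  77  39  37  38  37  45  72  93  83  43  35  34  34  35  35  36  65
 108 134 153 174 191 200 208 209]
173 [136  92  51  40  38  36  44  68  92  82  43  35  34  34  33  34  35  65
  86  73  77 106 126 142 159 176]
0.18 14 305.4 174.1 | 0.18 24.4 306.0 173.2 | 0.18 34 306.4 172.3 | 
0.19 14 305.3 171.3 | 0.19 24.4 305.9 170.4 | 0.19 34 306.3 169.5 | 
0.2 14 305.2 168.4 | 0.2 24.4 305.9 167.5 | 0.2 34 306.3 166.6 | 
0.21 14 305.1 165.5 | 0.21 24.4 305.8 164.6 | 0.21 34 306.2 163.7 | 
0.217 14 305.1 163.5 | 0.217 24.4 305.8 162.6 | 0.217 34 306.2 161.6 |
```

Between the fingers, the pointer end shows at about (305,162) and the side line at column 305.7. For alignment I predict (305.8,162.6) and 305.9, so the knob has not slipped. I'll carry it over the shaft.

```bash
python3 -m inch '[{"tx":0.3,"ty":-2,"tz":0,"rx":0,"ry":0,"rz":0},{"tx":0.8,"ty":-5.5,"tz":0,"rx":0,"ry":0,"rz":0},{"tx":1.2,"ty":-9,"tz":0,"rx":0,"ry":0,"rz":0},{"tx":1.7,"ty":-12.5,"tz":0,"rx":0,"ry":0,"rz":0},{"tx":2.1,"ty":-16,"tz":0,"rx":0,"ry":0,"rz":0},{"tx":2.5,"ty":-18.5,"tz":0,"rx":0,"ry":0,"rz":0},{"tx":2.6,"ty":-20,"tz":0.5,"rx":0,"ry":0,"rz":0},{"tx":2.7,"ty":-20.3,"tz":1,"rx":0,"ry":0,"rz":0}]';python3 -m inch '[{"tx":0,"ty":0,"tz":0.5,"rx":0,"ry":0,"rz":0},{"tx":0,"ty":0,"tz":1,"rx":0,"ry":0,"rz":0},{"tx":0,"ty":0,"tz":1,"rx":0,"ry":0,"rz":0},{"tx":0,"ty":0,"tz":1,"rx":0,"ry":0,"rz":0},{"tx":0,"ty":0,"tz":1,"rx":0,"ry":0,"rz":0},{"tx":0,"ty":0,"tz":1,"rx":0,"ry":0,"rz":0},{"tx":0,"ty":0,"tz":1,"rx":0,"ry":0,"rz":0},{"tx":0,"ty":0,"tz":1,"rx":0,"ry":0,"rz":0}]';python3 - <<'E'
from h import *
rows(.5257,.1562,.15,9.0)
c=camera("scene"); save(c["img"][115:175,310:390],"above.png",8)
E
```

```text
t: 11.48
tool_pos: [0.5258, 0.1579, 0.1735]
orientation: [-0.0, 0.997, 0.079, 0.0]
contact_force: [0.2, -1.2, -1.1]
gripper_width: 0.0409
gripper_force: 60.8
t: 12.15
tool_pos: [0.5259, 0.1564, 0.1639]
orientation: [0.0, 0.997, 0.079, 0.0]
contact_force: [0.7, -0.4, -1.6]
gripper_width: 0.0403
gripper_force: 60.8
t 12.15 pos [0.5259 0.1564 0.1639] yaw 9.01 F [ 0.7 -0.4 -1.6] w 0.0403 gf 60.8
txyz [-0.02  0.02  1.39] r [ 0. -0.  0.]
```

View pics/above.png

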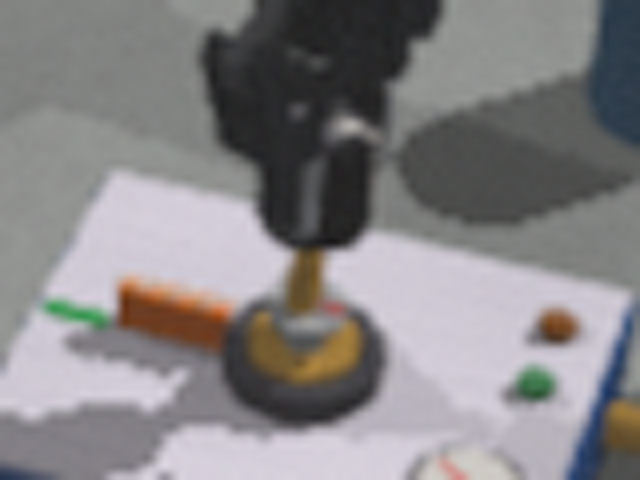

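The knob hangs over the shaft (knob centre about (315,190), shaft top about (310,252), leaning with the perspective), and the lever is at the green mark. I'll lower it slowly and watch the force.

```bash
python3 -m inch '[{"tx":0,"ty":0,"tz":0.5,"rx":0,"ry":0,"rz":0},{"tx":0,"ty":0,"tz":1,"rx":0,"ry":0,"rz":0},{"tx":0,"ty":0,"tz":1.3,"rx":0,"ry":0,"rz":0},{"tx":0,"ty":0,"tz":1.5,"rx":0,"ry":0,"rz":0},{"tx":0,"ty":0,"tz":1.7,"rx":0,"ry":0,"rz":0},{"tx":0,"ty":0,"tz":1.9,"rx":0,"ry":0,"rz":0},{"tx":0,"ty":0,"tz":2.1,"rx":0,"ry":0,"rz":0},{"tx":0,"ty":0,"tz":2.1,"rx":0,"ry":0,"rz":0}]';python3 -c "
from h import *
rows(.5257,.1562,.125,9.0);print(status.read_state()['ft_torque'])"
```

```text
t: 12.87
tool_pos: [0.5259, 0.1562, 0.1424]
orientation: [0.0, 0.997, 0.079, 0.0]
contact_force: [1.4, -2.6, -2.1]
gripper_width: 0.0408
gripper_force: 60.7
t 12.87 pos [0.5259 0.1562 0.1424] yaw 9.02 F [ 1.4 -2.6 -2.1] w 0.0408 gf 60.7
txyz [-0.02  0.    1.74] r [0. 0. 0.]
[-4.41519109e-01 -2.54441290e-01  3.60239630e-04]
```

```bash
python3 -m inch '[{"tx":0,"ty":0,"tz":0.15,"rx":0,"ry":0,"rz":0},{"tx":0,"ty":0,"tz":0.3,"rx":0,"ry":0,"rz":0},{"tx":0,"ty":0,"tz":0.45,"rx":0,"ry":0,"rz":0},{"tx":0,"ty":0,"tz":0.6,"rx":0,"ry":0,"rz":0},{"tx":0,"ty":0,"tz":0.75,"rx":0,"ry":0,"rz":0},{"tx":0,"ty":0,"tz":0.9,"rx":0,"ry":0,"rz":0},{"tx":0,"ty":0,"tz":1,"rx":0,"ry":0,"rz":0},{"tx":0,"ty":0,"tz":1,"rx":0,"ry":0,"rz":0}]';python3 -c "
from h import *
rows(.5257,.1562,.125,9.0);print(status.read_state()['ft_torque'])"
```

```text
t: 13.53
tool_pos: [0.5261, 0.1561, 0.1328]
orientation: [0.001, 0.997, 0.079, 0.0]
contact_force: [0.9, -5.4, 2.5]
gripper_width: 0.0406
gripper_force: 61.0
t 13.53 pos [0.5261 0.1561 0.1328] yaw 9.01 F [ 0.9 -5.4  2.5] w 0.0406 gf 61.0
txyz [-0.04 -0.02  0.78] r [ 0.1 -0.   0. ]
[-1.02433688 -0.17747893 -0.00767216]
```

```bash
python3 -m inch '[{"tx":0,"ty":0.05,"tz":0.1,"rx":0,"ry":0,"rz":0},{"tx":0,"ty":0.07,"tz":0.2,"rx":0,"ry":0,"rz":0},{"tx":0,"ty":0.07,"tz":0.3,"rx":0,"ry":0,"rz":0},{"tx":0,"ty":0.07,"tz":0.4,"rx":0,"ry":0,"rz":0},{"tx":0,"ty":0.07,"tz":0.5,"rx":0,"ry":0,"rz":0},{"tx":0,"ty":0.07,"tz":0.6,"rx":0,"ry":0,"rz":0},{"tx":0,"ty":0.07,"tz":0.7,"rx":0,"ry":0,"rz":0},{"tx":0,"ty":0.07,"tz":0.7,"rx":0,"ry":0,"rz":0}]';python3 -c "
from h import *
rows(.5257,.1562,.117,9.0);print(status.read_state()['ft_torque'])"
```

```text
t: 14.2
tool_pos: [0.5259, 0.1559, 0.1254]
orientation: [-0.0, 0.997, 0.079, -0.0]
contact_force: [2.0, -2.9, -0.2]
gripper_width: 0.0405
gripper_force: 60.9
t 14.2 pos [0.5259 0.1559 0.1254] yaw 9.02 F [ 2.  -2.9 -0.2] w 0.0405 gf 60.9
txyz [-0.01 -0.03  0.84] r [-0.  0.  0.]
[-0.52251464 -0.2884453   0.01254577]
```

```bash
python3 -m inch '[{"tx":0,"ty":0.02,"tz":0.1,"rx":0,"ry":0,"rz":0},{"tx":0.01,"ty":0.04,"tz":0.2,"rx":0,"ry":0,"rz":0},{"tx":0.01,"ty":0.04,"tz":0.3,"rx":0,"ry":0,"rz":0},{"tx":0.01,"ty":0.04,"tz":0.35,"rx":0,"ry":0,"rz":0},{"tx":0.01,"ty":0.04,"tz":0.4,"rx":0,"ry":0,"rz":0},{"tx":0.01,"ty":0.04,"tz":0.4,"rx":0,"ry":0,"rz":0},{"tx":0.01,"ty":0.04,"tz":0.4,"rx":0,"ry":0,"rz":0},{"tx":0.01,"ty":0.04,"tz":0.4,"rx":0,"ry":0,"rz":0}]';python3 -m inch '[{"tx":0,"ty":0,"tz":0.1,"rx":0,"ry":0,"rz":0},{"tx":0,"ty":0,"tz":0.2,"rx":0,"ry":0,"rz":0},{"tx":0,"ty":0,"tz":0.3,"rx":0,"ry":0,"rz":0},{"tx":0,"ty":0,"tz":0.35,"rx":0,"ry":0,"rz":0},{"tx":0,"ty":0,"tz":0.4,"rx":0,"ry":0,"rz":0},{"tx":0,"ty":0,"tz":0.4,"rx":0,"ry":0,"rz":0},{"tx":0,"ty":0,"tz":0.4,"rx":0,"ry":0,"rz":0},{"tx":0,"ty":0,"tz":0.4,"rx":0,"ry":0,"rz":0}]'
```

```text
t: 14.87
tool_pos: [0.526, 0.1558, 0.1217]
orientation: [-0.0, 0.997, 0.079, 0.0]
contact_force: [-1.0, 1.1, 4.8]
gripper_width: 0.0407
gripper_force: 61.1
t: 15.53
tool_pos: [0.526, 0.1558, 0.1181]
orientation: [-0.0, 0.997, 0.079, 0.0]
contact_force: [-1.7, 1.2, 7.7]
gripper_width: 0.0401
gripper_force: 61.3
```

```bash
python3 -m inch '[{"tx":0,"ty":0,"tz":0.05,"rx":0,"ry":0,"rz":0},{"tx":0,"ty":0,"tz":0.1,"rx":0,"ry":0,"rz":0},{"tx":0,"ty":0,"tz":0.15,"rx":0,"ry":0,"rz":0},{"tx":0,"ty":0,"tz":0.2,"rx":0,"ry":0,"rz":0},{"tx":0,"ty":0,"tz":0.25,"rx":0,"ry":0,"rz":0},{"tx":0,"ty":0,"tz":0.3,"rx":0,"ry":0,"rz":0},{"tx":0,"ty":0,"tz":0.3,"rx":0,"ry":0,"rz":0},{"tx":0,"ty":0,"tz":0.3,"rx":0,"ry":0,"rz":0}]'
```

```text
t: 16.2
tool_pos: [0.5262, 0.1558, 0.1167]
orientation: [-0.0, 0.997, 0.079, 0.001]
contact_force: [-5.4, 1.1, 20.4]
gripper_width: 0.0406
gripper_force: 62.6
```

The stop is felt at z=0.1167 with 20 N, which matches the predicted 0.1168. I'll take one last check while holding.

```bash
python3 -m inch '[{"tx":0,"ty":0,"tz":0,"rx":0,"ry":0,"rz":0},{"tx":0,"ty":0,"tz":0,"rx":0,"ry":0,"rz":0},{"tx":0,"ty":0,"tz":0,"rx":0,"ry":0,"rz":0},{"tx":0,"ty":0,"tz":0,"rx":0,"ry":0,"rz":0},{"tx":0,"ty":0,"tz":0,"rx":0,"ry":0,"rz":0},{"tx":0,"ty":0,"tz":0,"rx":0,"ry":0,"rz":0},{"tx":0,"ty":0,"tz":0,"rx":0,"ry":0,"rz":0},{"tx":0,"ty":0,"tz":0,"rx":0,"ry":0,"rz":0}]'
python3 - <<'E'
from h import *
c=camera("scene"); save(c["img"][115:175,310:390],"final.png",8)
E
```

```text
t: 16.87
tool_pos: [0.5262, 0.1558, 0.1167]
orientation: [-0.0, 0.997, 0.079, 0.001]
contact_force: [-5.8, 0.3, 20.9]
gripper_width: 0.0409
gripper_force: 62.6
```

View pics/final.png

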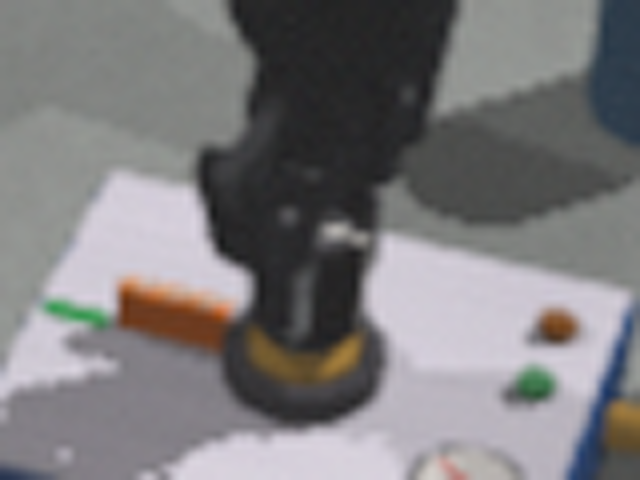

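The knob (about (305,300)) sits home with the flange sunk, and the lever is at the green mark (110,310). I'm handing it in.

```bash
python3 -c "
from rig import r
print(r.close_job())"
```

```text
the job is handed in; nothing more can be done
None
```

The job is handed in at about 17 s: the lever points at the green mark, and the mat knob is home on the D-shaft with its pointer on the flat side, still gripped and pressed to the spring stop at about 21 N.

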